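Load the sprung label-roll spindle into its holder

TASK

Take the long, spring-loaded roll spindle, squeeze its two square flanges together so that it fits between the two cups of the desk holder, and let it spring out so that each end sits in a cup. It may go in either way round. Leave the short spindle where it is.

Things in the scene. Friction and masses are not known exactly. Their poses are not given: they have to be found in the camera images.
- spindle: Long sprung spindle, lying along its y. Two white 76 mm square flanges, 64 mm over their outer faces (32 squeezed); 10 mm steel pin 49.5 mm out from each, 163 mm tip to tip (131 squeezed). 66 mm paper roll against the +y flange, bare coil spring to the -y flange. Squeeze the flanges above the pins. Origin: on the axis, midway between the extended flanges, 38 mm over the desk. 0.24 kg
- plunger (a joint): How far the spindle's -y flange and pin (one sliding part) are pushed in towards its +y flange: 0 = extended, 0.032 m = stop. The spring pushes with about 4 N when extended and 11 N at the stop, and extends it again when let go.
- holder: Fixed holder: grey base 90 x 196 x 8 mm, two white uprights (56 mm wide, 14 thick, tops 98 mm over the desk), inner faces 150 mm apart along its y. In each a round cup 34 mm wide, 5 deep, centre 70 mm over the desk. Origin: under the base, on the desk, midway between the cups. A seated spindle lies along y, pins on the cups' bottoms (axis 58 mm up), still squeezed 3 mm.
- short_spindle: Short spindle, loose, rigid, no spring: the same 76 mm white square flanges, 48 mm over their outer faces, a 38 mm wide roll filling the space between, 108 mm tip to tip along its y. Origin on its axis at the middle, 38 mm over the desk. Too short for the holder.

How it is judged (in metres and radians):
At the end, for the whole second after the job is handed in: The long spindle is at rest in the holder with a pin in each cup: its axis along the holder's y within 0.15 rad, its origin within 16 mm in x and 6 mm in y of the holder's middle and 52 to 84 mm above the holder's underside, and sprung out again (plunger pushed in less than 7 mm) (angle between the y axis of spindle and the y axis of holder, either way round below 0.15 rad and x of spindle in the frame of holder between -0.016 and 0.016 m and y of spindle in the frame of holder between -0.006 and 0.006 m and z of spindle in the frame of holder between 0.052 and 0.084 m and value of joint plunger below 0.007 m and linear speed of spindle below 0.03 m/s); the robot touches nothing.
It fails at once if the short spindle is moved by more than 30 mm (distance of short_spindle from where it was at the start of the episode above 0.03 m).
It also fails if it takes over 48 s, if anything falls off the work surface, if the arm or the gripper's body presses on something with over 40 N, if the wrist force passes 120 N, or if a joint passes its speed limit or range.

ROBOT

A 7-joint arm with a two-finger parallel gripper is mounted at the origin on a cart in front of the work surface, level with it; the furniture and walls round the work are solid. World frame = base frame: x ahead of the robot, y to its left, z up, the work surface at z = 0. Lengths are in m, angles in degrees, forces in N, time in s.
With the tool pointing down it reaches from about 0.425 to 0.875 m from the base axis. Payload 4.7 kg.
Tool frame: the origin (TCP) lies midway between the tips of the shut fingers; the grasp point (between the pads) lies 19 mm behind it; z points along the fingers, y is the direction in which the jaws open and shut (so a half turn about z gives the same grasp; the last joint's range is limited). The gripper opens to 87 mm and grips with 3 to 60 N. Pads are 19 mm wide; open, the fingers measure 117 mm over their backs; the gripper's body (75 mm by 190 mm) begins 51 mm behind the grasp point.
Start: joints at [-74.307, 18.392, -4.016, 83.108, 1.295, 78.541, -3.26], TCP at [0.167, 0.628, 0.223] pointing down, gripper open.
Joint ranges: [-163.93, 163.93], [-17.29, 119.83], [-79.2, 71.16], [3.27, 140.29], [-89.18, 269.18], [5.43, 117.66], [-154.24, 154.24]. Speed limits (degrees/s): [147.25, 147.25, 180, 180, 180, 180, 180].

INTERFACE

Orientations are given as [roll, pitch, yaw] about the fixed x, y, z axes, in that order (R = Rz(yaw) Ry(pitch) Rx(roll)).
In Python, from workcell import robot gives the robot as it stands.
- The arm moves only by the tool play_rows, never from a script. Its argument "targets" is a list of rows, each an object with "gripper": the opening, from -1 (shut) to 1 (fully open); "delta_pos": the shift along the world's x, y, z in mm, a list of three; "rotation": the turn, a rotation vector about the world's x, y, z in rad, a list of three. A call has 1 to 20 rows; each row shifts and turns the commanded pose from where the row before left it; what a row does not reach is not made up. A row lasts 1/8 s, in which the tool goes at most 62.5 mm and 10.7 degrees, less where a joint would pass 70% of its speed; a pose out of reach is approached as far as the arm can. A call with a gripper value outside its range is refused whole. The fingers move at their own pace and stop on an object; "force" is the grip in N (left out, the last holds). Time passes only in rows, so rows that do not move let the fingers close. It gives the time, the measured TCP pose, the force and the opening at its end, in the units of the state.
- robot.get_obs(): the state, without advancing time (a new reading comes with each control period).
- robot.grab_frame(name): name is "scene" or "top"; returns a dict with "img" (384x512x3 uint8, blue, green, red), "fx", "fy", "cx", "cy" (pixels), "rvec" (rotation vector, rad) and "tvec" (3), from world to camera coordinates, as OpenCV has them. Camera axes: x right, y down, z forward; pixel columns grow to the right and rows downward; lengths in m; the calibration is good to about 2 mm. A picture is of the moment at which its call begins. There is no depth.
- robot.sign_off(): hands the job in, once; it reports no verdict.
The state is a dict: "time": time; "joints": joint angles; "joint_vel": joint speeds; "effort": joint torques, N m; "ee_pos": TCP position; "ee_rot": TCP orientation; "ft_force": force on the tool from outside, world axes, zero at the start; "moment": the same for the moment, N m; "width": finger opening in m.
Only numpy, scipy, OpenCV 4.12 (cv2) and the standard library are available. Lean on these libraries where they do the work, as an engineer would, in place of code of your own. Each camera call takes 0.05 s, during which the arm holds its last target. There are 200 camera calls.

## Working session

There is one attempt and no reset: what is moved stays moved. The work goes in short steps, Python scripts to look and compute and a tool call to move; the robot and the scene stay as the last step left them, time stands still between calls to the robot, and variables do not carry over. Pictures are saved under pics/ and viewed, about 8 in all and at most 12, crops included, and the job is handed in when it is done.

Besides the shell and the picture viewer there is one more tool, called after "Emit:" as a command line: name --argument value ..., lists and objects as JSON in quotes. play_rows: Moves the arm, as the interface text tells. Its arguments: {"type":"object","properties":{"targets":{"type":"array","items":{"type":"object","properties":{"gripper":{"type":"number"},"delta_pos":{"type":"array","items":{"type":"number"}},"rotation":{"type":"array","items":{"type":"number"}}}}},"force":{"type":"number"}},"required":["targets"]}

```bash
mkdir -p pics
cat > h.py <<'E'
import numpy as np, cv2
from workcell import robot
def grab(n):
    f=robot.grab_frame(n); R=cv2.Rodrigues(np.array(f["rvec"],float))[0]; t=np.array(f["tvec"],float).ravel()
    return f,R,t
def ray(f,R,t,u,v,z):
    d=R.T@np.array([(u-f["cx"])/f["fx"],(v-f["cy"])/f["fy"],1.]); c=-R.T@t
    return c+d*(z-c[2])/d[2]
def proj(f,R,t,P):
    p=R@np.array(P,float)+t; return np.array([f["fx"]*p[0]/p[2]+f["cx"],f["fy"]*p[1]/p[2]+f["cy"]])
E
python3 - <<'E'
from h import *
for n in("top","scene"):
    f,R,t=grab(n); cv2.imwrite(f"pics/{n}0.png",cv2.resize(f["img"],(800,600),interpolation=cv2.INTER_CUBIC)); print(n,f["fx"],f["cx"],f["cy"],-R.T@t,R.round(2).tolist())
o=robot.get_obs();print(o)
E
```

```text
top 454.1616443027641 268.8000251726703 200.511193285401 [0.39540039 0.01338911 1.08435266] [[-0.02, -1.0, -0.01], [-0.99, 0.02, -0.14], [0.14, 0.01, -0.99]]
scene 379.029071874343 260.90372464146685 187.21378895402512 [ 0.07487216 -0.42884648  0.64832322] [[0.7, -0.72, 0.01], [-0.49, -0.49, -0.73], [0.53, 0.5, -0.69]]
{'time': 0.1, 'joints': array([-74.30657856,  18.43629567,  -4.01383888,  83.16788381,
         1.29581273,  78.54150926,  -3.25973732]), 'joint_vel': array([-0.01262012, -0.01173219, -0.06743445, -0.11499802, -0.05434232,
        0.04918671, -0.09051882]), 'effort': array([-2.25605295e-04, -4.92568481e+01, -4.05703336e-01, -3.13399601e+01,
       -6.40369509e-02,  3.94967885e-02,  9.15896453e-05]), 'ee_pos': array([0.16692051, 0.62768507, 0.2215541 ]), 'ee_rot': array([-1.79899582e+02,  6.80588266e-03,  1.65114997e+02]), 'ft_force': array([0.38634568, 0.1759853 , 0.24892434]), 'moment': array([ 0.00899901, -0.02300344, -0.06034841]), 'width': 0.08698201500921758}
```

View pics/top0.png

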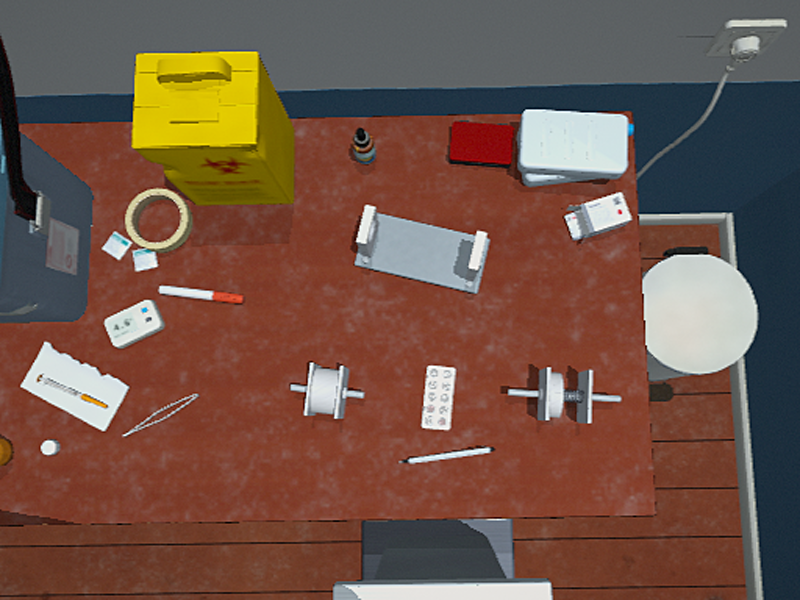

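View pics/scene0.png

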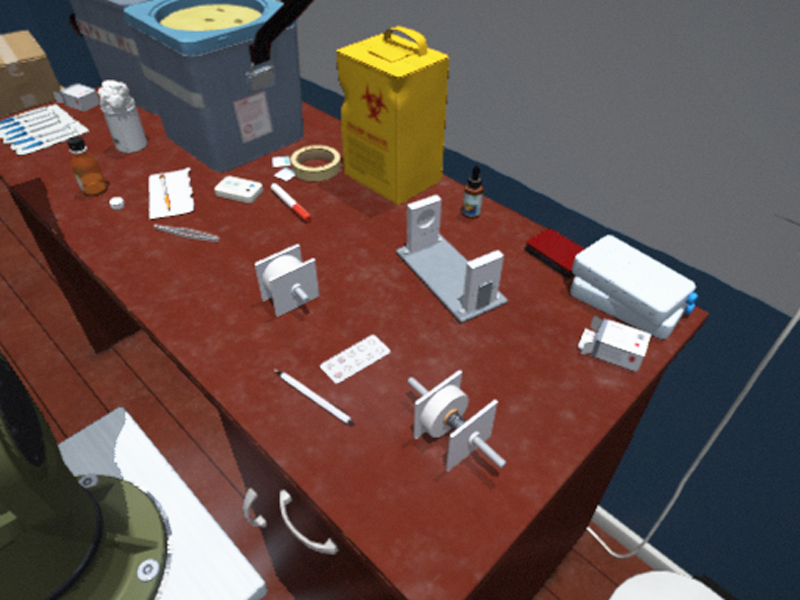

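The top view shows the long spindle at about (565,396) with its roll on the left, which is +y. The short spindle is at (326,391), and the holder runs from about (365,232) to (480,258). Next I'll enlarge the spindle and holder to measure corners.

Run:
```python
from h import *
f,R,t=grab("top"); im=f["img"]
a=im[228:278,318:403]; b=im[125:192,222:318]
A=cv2.resize(a,None,fx=8,fy=8,interpolation=cv2.INTER_CUBIC)[:300]
g=cv2.cvtColor(im,cv2.COLOR_BGR2HSV)
A=cv2.resize(im[228:278,318:403],None,fx=6,fy=6,interpolation=cv2.INTER_CUBIC)
B=cv2.resize(im[128:190,224:318],None,fx=4.5,fy=4.5,interpolation=cv2.INTER_CUBIC)
c=np.zeros((600,520,3),np.uint8); c[:300,:510]=A; c[310:310+279,:423]=B
cv2.imwrite("pics/crop1.png",c)
# bright masks in holder & spindle
m=((g[...,1]<40)&(g[...,2]>215)).astype(np.uint8)
n,l,s,ce=cv2.connectedComponentsWithStats(m)
for i in range(1,n):
    x,y,w,h,ar=s[i]
    if ar>15 and 180<x<410 and 120<y<280: print(s[i],ce[i].round(1),cv2.minAreaRect(np.argwhere(l==i)[:,::-1].astype(np.float32)))
```

```text
[374 123  30  25 414] [388.1 135.3] ((388.5000305175781, 135.0), (18.657434463500977, 24.349536895751953), 71.56504821777344)
[228 131  12  25 141] [233.5 143.1] ((233.50001525878906, 143.0), (5.700876235961914, 24.119091033935547), 15.255120277404785)
[362 136   9  16  77] [366.4 144. ] ((366.3000183105469, 143.90000915527344), (15.17893123626709, 5.692099571228027), 71.56504821777344)
[300 148  11  24 144] [305.2 159.5] ((305.188232421875, 159.65293884277344), (6.074052810668945, 23.97081756591797), 12.52880859375)
[195 232   5  34  48] [196.9 248.1] ((196.876953125, 248.48463439941406), (1.364382028579712, 33.241310119628906), 7.125016689300537)
[199 234  20  34 303] [208.4 249.6] ((207.85838317871094, 249.56057739257812), (18.187026977539062, 33.24099349975586), 6.581944465637207)
[270 234  21  41 513] [280.3 254. ] ((280.0179138183594, 254.142333984375), (17.42359733581543, 39.918704986572266), 5.355824947357178)
[349 235  11  34 191] [353.9 251.8] ((354.3618469238281, 251.6453857421875), (9.827875137329102, 33.04831314086914), 1.9091525077819824)
[376 237   3  34  47] [377.1 251.9] ((377.1127624511719, 253.50363159179688), (1.2896515130996704, 33.047325134277344), 1.847610354423523)
[326 250  18   3  26] [334.7 251.1] ((334.493408203125, 251.09957885742188), (17.095382690429688, 1.3303802013397217), 3.814074993133545)
[379 254  18   2  23] [387.4 254.5] ((387.5, 254.5), (17.0, 1.0), -0.0)
```

View pics/crop1.png

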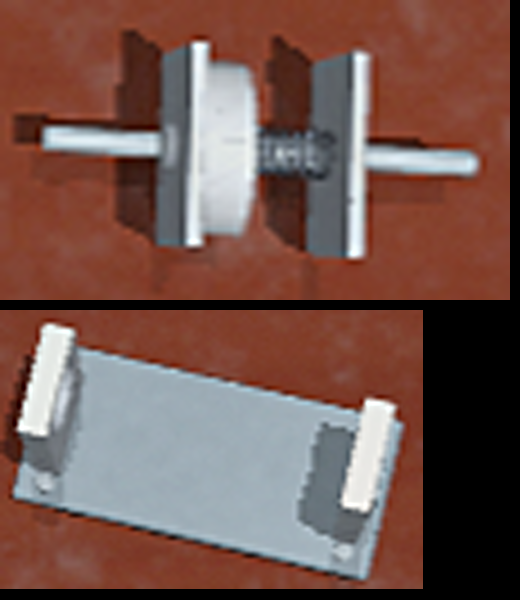

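Run:
```python
from h import *
f,R,t=grab("top")
o=np.array([318,228]);q=lambda x,y,z:ray(f,R,t,*( (np.array([x,y])+.5)/6-.5+o),z)
r=lambda x,y,z:ray(f,R,t,*( (np.array([x,y-310])+.5)/4.5-.5+[224,128]),z)
def ang(d): return np.degrees(np.arctan2(-d[0],d[1]))
# spindle, top strip centres
L1,L2=q(200,42,.076),q(195,245,.076);R1,R2=q(361,52,.076),q(356,257,.076)
tl,tr=q(44,138,.038),q(478,163,.038)
for n,d in(("flL",L1-L2),("flR",R1-R2)): print(n,np.linalg.norm(d),np.degrees(np.arctan2(d[1],d[0])))
print("pins",np.linalg.norm(tl-tr),ang(tl-tr),(tl+tr)/2,"fl mid",(L1+L2+R1+R2)/4,"centre gap",np.linalg.norm((L1+L2-R1-R2)/2), ang(L1+L2-R1-R2))
# holder tops
hl=[r(*p,.098) for p in((44,325),(76,332),(52,440-2),(20,432))]
hr=[r(*p,.098) for p in((367,400),(397,405),(372,510),(342,504))]
for h in(hl,hr): print("upr",[np.linalg.norm(h[i]-h[(i+1)%4]).round(4) for i in range(4)], np.mean(h,0))
d=np.mean(hl,0)-np.mean(hr,0);print("sep (164)",np.linalg.norm(d),ang(d),"mid",(np.mean(hl,0)+np.mean(hr,0))/2)
b=[r(*p,.008) for p in((366,578),(14,497),(403,420))]
print("base",np.linalg.norm(b[0]-b[1]),np.linalg.norm(b[0]-b[2]),ang(b[1]-b[0]),"mid",(b[1]+b[2])/2)
# short spindle: flange tops rough
ob=robot.get_obs();print(ob["ee_pos"],ob["ee_rot"])
```

```text
flL 0.07417917928374879 -3.751013426225062
flR 0.07480326398488518 -4.208446088569825
pins 0.16481938646413521 -4.201808974215222 [ 0.42000481 -0.18460929  0.038     ] fl mid [ 0.41974408 -0.18378646  0.076     ] centre gap 0.05893730393872815 -4.811435798267484
upr [np.float64(0.0164), np.float64(0.0553), np.float64(0.0162), np.float64(0.0558)] [0.66546873 0.09868198 0.098     ]
upr [np.float64(0.015), np.float64(0.0545), np.float64(0.015), np.float64(0.054)] [ 0.62541971 -0.05986069  0.098     ]
sep (164) 0.1635227899833167 -14.176750420088728 mid [0.64544422 0.01941064 0.098     ]
base 0.19385693158027 0.08889687092258869 -14.191610731433643 mid [0.64587171 0.02000666 0.008     ]
[0.1669487  0.627855   0.22188412] [-1.79933573e+02  4.30515623e-03  1.65116288e+02]
```

Emit:
play_rows --targets '[{"gripper":1,"delta_pos":[36,-40,0],"rotation":[0,0,0]},{"gripper":1,"delta_pos":[36,-40,0],"rotation":[0,0,0]},{"gripper":1,"delta_pos":[36,-40,0],"rotation":[0,0,0]},{"gripper":1,"delta_pos":[36,-40,0],"rotation":[0,0,0]},{"gripper":1,"delta_pos":[30,-47,0],"rotation":[0,0,0]},{"gripper":1,"delta_pos":[30,-47,0],"rotation":[0,0,0]},{"gripper":1,"delta_pos":[30,-47,0],"rotation":[0,0,0]},{"gripper":1,"delta_pos":[30,-47,0],"rotation":[0,0,0]},{"gripper":1,"delta_pos":[12,-50,0],"rotation":[0,0,0.046]},{"gripper":1,"delta_pos":[12,-50,0],"rotation":[0,0,0.046]},{"gripper":1,"delta_pos":[12,-50,0],"rotation":[0,0,0.046]},{"gripper":1,"delta_pos":[12,-50,0],"rotation":[0,0,0.046]},{"gripper":1,"delta_pos":[-3,-47,0],"rotation":[0,0,0]},{"gripper":1,"delta_pos":[-3,-47,0],"rotation":[0,0,0]},{"gripper":1,"delta_pos":[-3,-47,0],"rotation":[0,0,0]},{"gripper":1,"delta_pos":[-17,-41,0],"rotation":[0,0,0]},{"gripper":1,"delta_pos":[-17,-41,0],"rotation":[0,0,0]},{"gripper":1,"delta_pos":[-17,-41,0],"rotation":[0,0,0]},{"gripper":1,"delta_pos":[0,0,0],"rotation":[0,0,0]},{"gripper":1,"delta_pos":[0,0,0],"rotation":[0,0,0]}]' --force 25

```text
time: 2.7
ee_pos: [0.4191, -0.1832, 0.2226]
ee_rot: [180.0, 0.0, 175.7]
ft_force: [0.6, -0.1, 0.5]
width: 0.0869
```

Emit:
play_rows --targets '[{"gripper":1,"delta_pos":[0.7,-1,-40],"rotation":[0,0,0]},{"gripper":1,"delta_pos":[0,0,-40],"rotation":[0,0,0]},{"gripper":1,"delta_pos":[0,0,-35],"rotation":[0,0,0]},{"gripper":1,"delta_pos":[0,0,-30],"rotation":[0,0,0]},{"gripper":1,"delta_pos":[0,0,-27],"rotation":[0,0,0]},{"gripper":1,"delta_pos":[0,0,0],"rotation":[0,0,0]},{"gripper":1,"delta_pos":[0,0,0],"rotation":[0,0,0]}]'

```text
time: 3.58
ee_pos: [0.4206, -0.1844, 0.0513]
ee_rot: [-180.0, 0.0, 175.7]
ft_force: [0.3, -0.3, 0.1]
width: 0.087
```

Run:
```python
from h import *
f,R,t=grab("scene"); cv2.imwrite("pics/s1.png",cv2.resize(f["img"][190:330,200:390],None,fx=4,fy=4,interpolation=cv2.INTER_CUBIC))
```

```text
(no output)
```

View pics/s1.png

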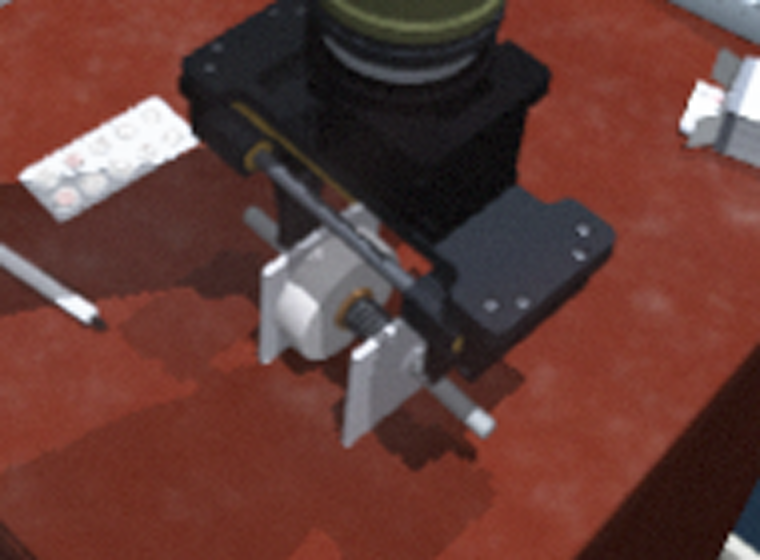

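The fingers straddle both flanges, which sit at about (290,290) and (385,380), just above the pins. I'll squeeze now.

Emit:
play_rows --targets '[{"gripper":-1,"delta_pos":[0,0,0],"rotation":[0,0,0]},{"gripper":-1,"delta_pos":[0,0,0],"rotation":[0,0,0]},{"gripper":-1,"delta_pos":[0,0,0],"rotation":[0,0,0]},{"gripper":-1,"delta_pos":[0,0,0],"rotation":[0,0,0]},{"gripper":-1,"delta_pos":[0,0,0],"rotation":[0,0,0]},{"gripper":-1,"delta_pos":[0,0,0],"rotation":[0,0,0]},{"gripper":-1,"delta_pos":[0,0,0],"rotation":[0,0,0]},{"gripper":-1,"delta_pos":[0,0,0],"rotation":[0,0,0]},{"gripper":-1,"delta_pos":[0,0,0],"rotation":[0,0,0]},{"gripper":-1,"delta_pos":[0,0,0],"rotation":[0,0,0]}]' --force 30

```text
time: 4.88
ee_pos: [0.4202, -0.1846, 0.0509]
ee_rot: [180.0, 0.0, 175.7]
ft_force: [-0.1, 2.1, 5.6]
width: 0.0312
```

Emit:
play_rows --targets '[{"gripper":-1,"delta_pos":[0,0,15],"rotation":[0,0,0]},{"gripper":-1,"delta_pos":[0,0,25],"rotation":[0,0,0]},{"gripper":-1,"delta_pos":[0,0,30],"rotation":[0,0,0]},{"gripper":-1,"delta_pos":[0,0,30],"rotation":[0,0,0]},{"gripper":-1,"delta_pos":[0,0,30],"rotation":[0,0,0]},{"gripper":-1,"delta_pos":[0,0,20],"rotation":[0,0,0]},{"gripper":-1,"delta_pos":[0,0,0],"rotation":[0,0,0]},{"gripper":-1,"delta_pos":[0,0,0],"rotation":[0,0,0]}]'

```text
time: 5.88
ee_pos: [0.4188, -0.1849, 0.1996]
ee_rot: [180.0, -0.1, 175.6]
ft_force: [0.6, 0.6, -2.8]
width: 0.0315
```

Run:
```python
from h import *
f,R,t=grab("scene"); cv2.imwrite("pics/s2.png",cv2.resize(f["img"][120:300,200:420],None,fx=3.5,fy=3.3,interpolation=cv2.INTER_CUBIC)); print(robot.get_obs()["ft_force"])
```

```text
[ 0.04303607  0.90586829 -2.64312503]
```

View pics/s2.png

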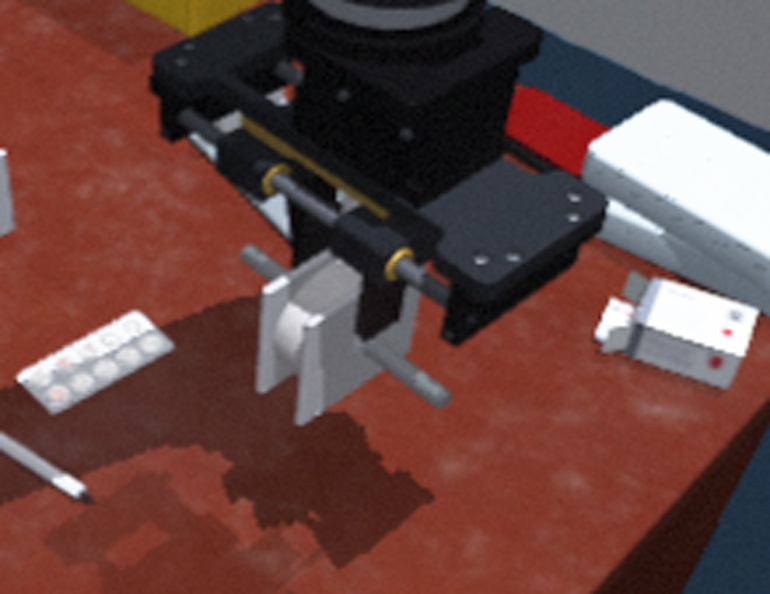

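Emit:
play_rows --targets '[{"gripper":-1,"delta_pos":[28.2,25.5,0],"rotation":[0,0,-0.0216]},{"gripper":-1,"delta_pos":[28.2,25.5,0],"rotation":[0,0,-0.0216]},{"gripper":-1,"delta_pos":[28.2,25.5,0],"rotation":[0,0,-0.0216]},{"gripper":-1,"delta_pos":[28.2,25.5,0],"rotation":[0,0,-0.0216]},{"gripper":-1,"delta_pos":[28.2,25.5,0],"rotation":[0,0,-0.0216]},{"gripper":-1,"delta_pos":[28.2,25.5,0],"rotation":[0,0,-0.0216]},{"gripper":-1,"delta_pos":[28.2,25.5,0],"rotation":[0,0,-0.0216]},{"gripper":-1,"delta_pos":[28.2,25.5,0],"rotation":[0,0,-0.0216]},{"gripper":-1,"delta_pos":[0,0,0],"rotation":[0,0,0]},{"gripper":-1,"delta_pos":[0,0,0],"rotation":[0,0,0]},{"gripper":-1,"delta_pos":[0,0,-20],"rotation":[0,0,0]},{"gripper":-1,"delta_pos":[0,0,-20],"rotation":[0,0,0]},{"gripper":-1,"delta_pos":[0,0,0],"rotation":[0,0,0]},{"gripper":-1,"delta_pos":[0,0,0],"rotation":[0,0,0]}]'

```text
time: 7.68
ee_pos: [0.6453, 0.019, 0.1606]
ee_rot: [180.0, 0.0, 165.7]
ft_force: [0.1, -0.4, -1.7]
width: 0.0318
```

Run:
```python
from h import *
f,R,t=grab("scene"); g,Q,s=grab("top")
a=cv2.resize(f["img"][90:240,225:365],None,fx=2.8,fy=2.8,interpolation=cv2.INTER_CUBIC)
b=cv2.resize(g["img"][90:240,200:340],None,fx=2.8,fy=2.8,interpolation=cv2.INTER_CUBIC)
cv2.imwrite("pics/s3.png",np.hstack([a,b])); print(robot.get_obs())
```

```text
{'time': 7.775, 'joints': array([-31.11007689,  22.12162011,  34.75905132,  89.56292665,
       -13.03857708,  72.32368134,  81.38343967]), 'joint_vel': array([ 0.01569718, -0.12809353,  0.0446001 , -0.13555394, -0.03771896,
       -0.05167018,  0.03086146]), 'effort': array([-1.10211750e-02, -4.59512115e+01,  7.33700216e+00, -3.03368819e+01,
        3.84006416e-02,  9.71893896e-02, -3.52097764e-06]), 'ee_pos': array([0.64580998, 0.01911691, 0.16134232]), 'ee_rot': array([1.79967206e+02, 7.64020814e-02, 1.65753368e+02]), 'ft_force': array([-0.38356575, -0.50935326, -2.24802342]), 'moment': array([ 0.0265219 ,  0.00129774, -0.01015529]), 'width': 0.03155579907673159}
```

View pics/s3.png

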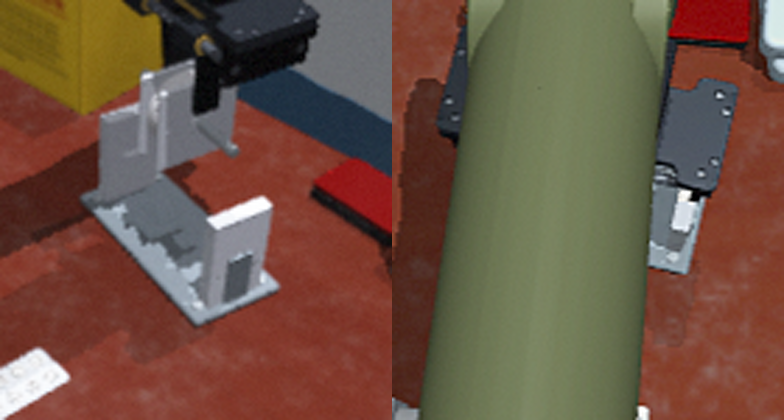

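Run:
```python
from h import *
f,R,t=grab("scene"); a=np.radians(-14.2); y=np.array([-np.sin(a),np.cos(a),0]); c=np.array([.6456,.0195,0])
P=lambda s,z:((proj(f,R,t,c+y*s+[0,0,z])-[225,90])*2.8).round(1)
for z in(.142,.147,.152): print(z,"tips",P(-.0655,z),P(.0655,z))
print("upright top centres",P(-.082,.098),P(.082,.098))
```

```text
0.142 tips [233.2 157.1] [141.8  77.1]
0.147 tips [233.9 152. ] [142.1  72.1]
0.152 tips [234.5 146.8] [142.3  67.1]
upright top centres [240.1 211.7] [129.8 110. ]
```

The near pin tip is seen at (232,150) and predicted at (234,152), so the spindle is held symmetrically and level over the holder. I'll lower it between the uprights.

Emit:
play_rows --targets '[{"gripper":-1,"delta_pos":[0,0.5,-20],"rotation":[0,0,0]},{"gripper":-1,"delta_pos":[0,0,-20],"rotation":[0,0,0]},{"gripper":-1,"delta_pos":[0,0,-20],"rotation":[0,0,0]},{"gripper":-1,"delta_pos":[0,0,-15],"rotation":[0,0,0]},{"gripper":-1,"delta_pos":[0,0,-9],"rotation":[0,0,0]},{"gripper":-1,"delta_pos":[0,0,0],"rotation":[0,0,0]},{"gripper":-1,"delta_pos":[0,0,0],"rotation":[0,0,0]}]'

```text
time: 8.7
ee_pos: [0.6459, 0.0196, 0.0773]
ee_rot: [180.0, 0.1, 165.8]
ft_force: [0.9, -0.6, -2.4]
width: 0.0316
```

Run:
```python
from h import *
f,R,t=grab("scene"); cv2.imwrite("pics/s4.png",cv2.resize(f["img"][90:220,225:365],None,fx=4.5,fy=4.5,interpolation=cv2.INTER_CUBIC))
```

```text
(no output)
```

View pics/s4.png

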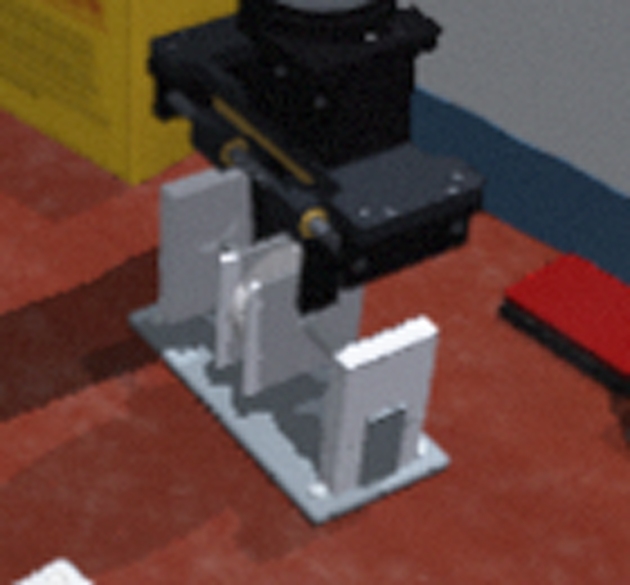

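The spindle sits between the uprights with its axis at cup height and no contact force. I'll let it out gradually.

Emit:
play_rows --targets '[{"gripper":-0.2,"delta_pos":[0,0,0],"rotation":[0,0,0]},{"gripper":-0.1,"delta_pos":[0,0,0],"rotation":[0,0,0]},{"gripper":0.0,"delta_pos":[0,0,0],"rotation":[0,0,0]},{"gripper":0.1,"delta_pos":[0,0,0],"rotation":[0,0,0]},{"gripper":0.2,"delta_pos":[0,0,0],"rotation":[0,0,0]},{"gripper":0.25,"delta_pos":[0,0,0],"rotation":[0,0,0]},{"gripper":0.3,"delta_pos":[0,0,0],"rotation":[0,0,0]},{"gripper":0.35,"delta_pos":[0,0,0],"rotation":[0,0,0]},{"gripper":0.4,"delta_pos":[0,0,0],"rotation":[0,0,0]},{"gripper":0.5,"delta_pos":[0,0,0],"rotation":[0,0,0]},{"gripper":0.8,"delta_pos":[0,0,0],"rotation":[0,0,0]},{"gripper":0.9,"delta_pos":[0,0,0],"rotation":[0,0,0]},{"gripper":0.9,"delta_pos":[0,0,0],"rotation":[0,0,0]},{"gripper":0.9,"delta_pos":[0,0,0],"rotation":[0,0,0]}]'

```text
time: 10.5
ee_pos: [0.6453, 0.0196, 0.0766]
ee_rot: [180.0, 0.0, 165.8]
ft_force: [-0.0, -1.0, 0.3]
width: 0.0823
```

Run:
```python
from h import *
f,R,t=grab("scene"); cv2.imwrite("pics/s5.png",cv2.resize(f["img"][90:220,225:365],None,fx=4.5,fy=4.5,interpolation=cv2.INTER_CUBIC))
```

```text
(no output)
```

View pics/s5.png

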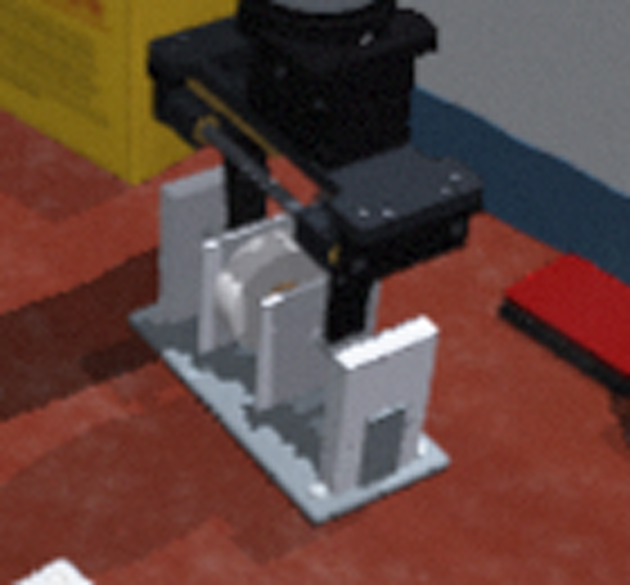

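Emit:
play_rows --targets '[{"gripper":0.9,"delta_pos":[0,0,15],"rotation":[0,0,0]},{"gripper":0.9,"delta_pos":[0,0,25],"rotation":[0,0,0]},{"gripper":0.9,"delta_pos":[0,0,35],"rotation":[0,0,0]},{"gripper":0.9,"delta_pos":[0,0,45],"rotation":[0,0,0]},{"gripper":0.9,"delta_pos":[0,0,45],"rotation":[0,0,0]},{"gripper":0.9,"delta_pos":[-30,-40,0],"rotation":[0,0,0]},{"gripper":0.9,"delta_pos":[-30,-40,0],"rotation":[0,0,0]},{"gripper":0.9,"delta_pos":[-30,-40,0],"rotation":[0,0,0]},{"gripper":0.9,"delta_pos":[-30,-40,0],"rotation":[0,0,0]},{"gripper":0.9,"delta_pos":[-20,-45,0],"rotation":[0,0,0]},{"gripper":0.9,"delta_pos":[-20,-45,0],"rotation":[0,0,0]},{"gripper":0.9,"delta_pos":[-20,-45,0],"rotation":[0,0,0]},{"gripper":0.9,"delta_pos":[0,0,0],"rotation":[0,0,0]},{"gripper":0.9,"delta_pos":[0,0,0],"rotation":[0,0,0]}]'

```text
time: 12.3
ee_pos: [0.4657, -0.2749, 0.2423]
ee_rot: [179.9, 0.1, 165.7]
ft_force: [0.1, 1.0, -0.6]
width: 0.0827
```

Run:
```python
from h import *
f,R,t=grab("scene"); g,Q,s=grab("top"); cv2.imwrite("pics/t6full.png",g["img"])
a=cv2.resize(f["img"][110:220,245:345],None,fx=4,fy=4,interpolation=cv2.INTER_CUBIC)
b=cv2.resize(g["img"][122:192,222:322],None,fx=4,fy=4,interpolation=cv2.INTER_CUBIC)
c=np.zeros((440,800,3),np.uint8); c[:,:400]=a; c[:280,400:]=b
cv2.imwrite("pics/s6.png",c); print(robot.get_obs()["ee_pos"])
```

```text
[ 0.46622488 -0.27380805  0.2418604 ]
```

View pics/s6.png

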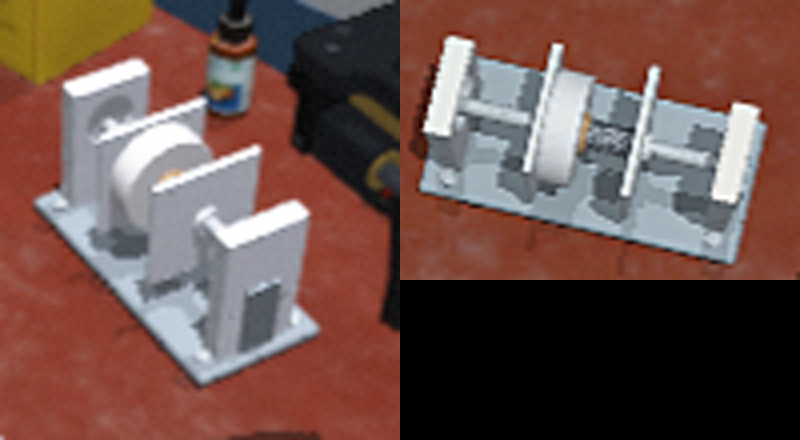

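Run:
```python
from h import *
f,R,t=grab("top"); q=lambda x,y,z:ray(f,R,t,*((np.array([x-400,y])+.5)/4-.5+[222,122]),z)
L=(q(558,44,.096)+q(530,170,.096))/2;r=(q(655,68,.096)+q(627,195,.096))/2
d=L-r; a=np.radians(-14.2); Y=np.array([-np.sin(a),np.cos(a)]);X=np.array([np.cos(a),np.sin(a)]); m=(L+r)[:2]/2-[.6456,.0197]
print("gap",np.linalg.norm(d),"ang",np.degrees(np.arctan2(-d[0],d[1])),"x,y in holder",X@m,Y@m)
g=cv2.imread("pics/top0.png"); g=cv2.resize(g,(512,384)); A=cv2.absdiff(g,f["img"])[228:275,180:240]; print("short diff",A.mean())
```

```text
gap 0.05596333988864833 ang -15.586030617876542 x,y in holder 0.0008752711028116995 0.0002251807588524528
short diff 2.9527186761229314
```

```bash
python3 -c "
from workcell import robot
print(robot.sign_off())"
```

```text
the job is handed in; nothing more can be done
None
```

The long spindle is in the desk holder with a pin in each cup, and the job is handed in; `sign_off` reports no verdict. I gripped the flanges above the pins and squeezed them to the stop. Then I lowered the spindle between the uprights, let it spring out slowly and moved the arm clear. The arm finished at about 12.3 s, against the 48 s limit.

Final checks from the camera images:
- **Position:** the midpoint of the spindle's flanges is about 1 mm in x and under 1 mm in y from the holder's middle. I did not measure the final height; I only saw in the images that the pins sit in the cups.
- **Angle:** the spindle is about 1.4° off the holder's axis (limit 0.15 rad, about 8.6°).
- **Sprung out:** the flange spacing fell from 58.9 to 56.0 mm, so the plunger is pushed in about 3 mm (limit 7 mm).
- **Short spindle:** it looks unmoved; its image patch barely changed from the start.
- **Robot:** it is well clear and touches nothing.

No check failed or disagreed.

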